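# Rack the spare seal stones by size and hold the large one in the carving bed

### The job

Three stone seal blanks stand loose on the table: stand the smallest back in the rack's narrow row and the middle one in the wide row, upright on the groove floor, and let go of them. Stand the largest in the carving bed, flat on its floor, and press it squarely into the corner against both fixed, cork-faced jaws opposite the two screws, ready for these to be tightened: finish while still holding it there, pressed firmly on both jaws at once. Do not knock over the stones already in the rack, and leave everything else on the table where it is.

Things in the scene. Friction and masses are not known exactly. Their poses are not given: they have to be found in the camera images.
- small: polished grey-green stone seal blank, an upright square prism 20 x 20 x 60 mm, about 65 g, the thinnest of the three loose ones; origin at the centre of its underside, z up along its 60 mm height, x and y square to its sides; same stone and height as the others, told apart only by its width. Starts standing on the table in front of the robot
- middle: polished grey-green stone seal blank, an upright square prism 27 x 27 x 60 mm, about 120 g; origin at the centre of its underside, z up along its 60 mm height, x and y square to its sides; same stone and height as the others, told apart only by its width. Starts standing on the table in front of the robot
- large: polished grey-green stone seal blank, an upright square prism 34 x 34 x 60 mm, about 190 g, the thickest of all; origin at the centre of its underside, z up along its 60 mm height, x and y square to its sides; same stone and height as the others, told apart only by its width. Starts standing on the table in front of the robot
- rack: fixed light wooden rack, 112 x 170 mm, 20 mm high; origin at the centre of its underside, z up. Two grooves 12 mm deep run along its y, floor 8 mm above the table, 156 mm long: the narrow row, 26 mm wide, centred at x = -28 mm, the wide row, 33 mm wide, at x = +28 mm. Two blanks already stand in the +y half of each row; the -y half is empty
- narrow_free (a point): point on the groove floor of the narrow row (8 mm above the table), in the middle of its empty part: rack x = -28 mm, y = -35 mm; axes as the rack's
- wide_free (a point): point on the groove floor of the wide row (8 mm above the table), in the middle of its empty part: rack x = +28 mm, y = -35 mm; axes as the rack's
- bed: fixed hardwood seal-carving bed: square frame 124 x 124 mm, 32 mm high, around a well whose floor is 10 mm above the table; origin at the centre of its underside, z up. The thicker walls, on its +x and +y sides, are the fixed jaws; the -x and -y walls carry clamping screws, backed off and not moving, with wooden knobs outside (to 107 mm from the origin, 34 mm high)
- jaw_x: fixed jaw on the bed's +x side: cork-faced wall, face at x = +35 mm in the bed's frame looking to -x, from the floor (10 mm) up to 32 mm above the table; rigid, and grippy to stone (friction about 0.6: pressed here, the blank drags when slid along). Its origin and axes are the bed's
- jaw_y: fixed jaw on the bed's +y side: cork-faced wall, face at y = +35 mm in the bed's frame looking to -y, from the floor (10 mm) up to 32 mm above the table; rigid, and grippy to stone (friction about 0.6: pressed here, the blank drags when slid along). Its origin and axes are the bed's
- corner (a point): inner corner of the bed where the two cork faces and the floor meet: bed x = y = +35 mm, 10 mm above the table; axes as the bed's. Opposite the jaws, the screws' brass shoes (up to 30 mm above the table) have their faces at bed x = -26 mm and y = -26 mm, so 61 x 61 mm of floor is free
- phone: bystander: black telephone lying flat, 148 x 72 x 8 mm; origin at the centre of its underside
- tangerine_a: bystander: tangerine, 58 mm across, 46 mm high; origin under its centre, on the table
- tangerine_b: bystander: tangerine, 58 mm across, 46 mm high; origin under its centre, on the table
- carton: bystander: small drinks carton, 45 x 62 x 100 mm; origin at the centre of its underside
- knife: bystander: seal-carving knife with a wound handle, lying along its x, 160 mm long, 13 mm wide, 8 mm high; origin under its middle
- brush: bystander: small flat dust brush lying along its x, 148 mm long, 30 mm wide, 12 mm high; origin on the table near its middle
- pot: bystander: white lidded pot for ink paste, 69 mm across, 36 mm high; origin at the centre of its underside
- narrow0: 20 x 20 x 60 mm blank already standing in the narrow row, at about rack y = 60 mm; origin at the centre of its underside; it stands loose in the groove
- wide0: 27 x 27 x 60 mm blank already standing in the wide row, at about rack y = 60 mm; origin at the centre of its underside; it stands loose in the groove
- narrow1: 20 x 20 x 60 mm blank already standing in the narrow row, at about rack y = 24 mm; origin at the centre of its underside; it stands loose in the groove
- wide1: 27 x 27 x 60 mm blank already standing in the wide row, at about rack y = 24 mm; origin at the centre of its underside; it stands loose in the groove
Not all that is in view belongs to the job. Leave any purple or yellow look-alike of the middle alone. What is shaped like the small but orange is not meant.

How it is judged:
At the end, for the whole second after the job is handed in: For the last second: small in narrow row, middle in wide row, on the groove floor, within 7 deg of upright, let go; racked blanks standing; large within 2.5 mm of the corner, on the floor (3 mm), upright and square (3.4 deg), touched by the fingers, over 2 N on each jaw; all at rest (x of small in the frame of rack between -0.035 and -0.021 m and y of small in the frame of rack between -0.08 and 0.08 m and z of small in the frame of rack between 0.005 and 0.011 m and angle between each of small, middle's own z axis and vertical below 0.12 rad and contact force between the fingers and small below 0.1 N and linear speed of each of small, middle, large below 0.02 m/s and x of middle in the frame of rack between 0.021 and 0.035 m and y of middle in the frame of rack between -0.08 and 0.08 m and z of middle in the frame of rack between 0.005 and 0.011 m and contact force between the fingers and middle below 0.1 N and angle between each of narrow0, narrow1, wide0, wide1's own z axis and vertical below 0.3 rad and x of large in the frame of bed between 0.0155 and 0.0205 m and y of large in the frame of bed between 0.0155 and 0.0205 m and z of large in the frame of bed between 0.007 and 0.013 m and angle between large's own z axis and vertical below 0.06 rad and (angle between the x axis of large and the x axis of bed, either way round below 0.06 rad or angle between the x axis of large and the y axis of bed, either way round below 0.06 rad) and contact force between large and jaw_x above 2 N and contact force between large and jaw_y above 2 N and contact force between the fingers and large above 1 N); the arm keeps its last pose, push and grip.
It fails at once if a blank in the rack is knocked over (angle between any of narrow0, narrow1, wide0, wide1's own z axis and vertical above 0.7 rad).
It fails at once if something else on the table is moved more than 30 mm (distance of any of phone, tangerine_a, tangerine_b, carton, knife, brush, pot from where it was at the start of the episode above 0.03 m).
It also fails if it takes over 72 s, if anything falls off the work surface, if the arm or the gripper's body presses on something with over 40 N, if the wrist force passes 120 N, or if a joint passes its speed limit or range.

### The arm

A 7-joint arm with a two-finger parallel gripper is mounted at the origin on the work surface. World frame = base frame: x ahead of the robot, y to its left, z up, the work surface at z = 0. Lengths are in m, angles in rad, forces in N, time in s.
With the tool pointing down it reaches from about 0.425 to 0.875 m from the base axis. Payload 4.7 kg.
Tool frame: the origin (TCP) lies on the centre line of the jaws, within the pads' length; the fingertips stand 19 mm ahead of it and the grasp point (between the pads) is the TCP; x points along the fingers, z is the direction in which the jaws open and shut, and the axes are right-handed (so a half turn about x gives the same grasp; the last joint's range is limited). The gripper opens to 87 mm and grips with 3 to 60 N. Pads are 19 mm wide; open, the fingers measure 117 mm over their backs; the gripper's body (75 mm by 190 mm) begins 51 mm behind the grasp point.
Start: joints at [0.014, 0.321, -0.07, 1.45, 0.023, 1.371, -0.057], TCP at [0.65, -0, 0.242] pointing down, gripper open.
Joint ranges: [-2.86, 2.86], [-0.3, 2.09], [-1.38, 1.24], [0.06, 2.45], [-1.56, 4.7], [0.09, 2.05], [-2.69, 2.69]. Speed limits (rad/s): [2.57, 2.57, 3.14, 3.14, 3.14, 3.14, 3.14].

### API

Orientations are given as a rotation vector (axis times angle).
In Python, from bench import get_state, get_image, camera_info, close_job gives the robot as it stands.
- The arm moves only by the tool jog_arm, never from a script. Its argument "targets" is a list of rows, each a list of 7 numbers: the turn, a rotation vector about the tool's x, y, z in degrees, then the shift along the tool's x, y, z in cm, then the finger opening in cm, from 0 to 8.7. In form: [[wx, wy, wz, tx, ty, tz, jaw], ...]. A call has 1 to 10 rows; each row shifts and turns the commanded pose from where the row before left it, along the tool's axes as they then stand; what a row does not reach is not made up. A row lasts 1/8 s, in which the tool goes at most 62.5 mm and 10.7 degrees, less where a joint would pass 70% of its speed; a pose out of reach is approached as far as the arm can. A call is refused whole if a number of a shift passes 6.25 or a number of a turn 10.7, either way. A call with a gripper value outside its range is refused whole. The fingers move at their own pace and stop on an object; "squeeze" is the grip in N (left out, the last holds). Time passes only in rows, so rows that do not move let the fingers close. It gives the time, the measured TCP pose, the force and the opening at its end, in the units of the state.
- get_state(): the state, without advancing time (a new reading comes with each control period).
- get_image(name): name is "scene" or "side" or "wrist"; returns (picture, depth): 384x512x3 uint8, red, green, blue; 384x512 float32, m along the optical axis (not along the pixel's ray), 0 where there is no reading.
- camera_info(name): a dict with "intrinsics" (3x3 intrinsics, pixels), "world_from_camera" (4x4, takes a point from camera to world coordinates); the wrist camera has in their place "mount" (4x4, takes a point from camera to tool coordinates, whose origin is the TCP and whose axes are the tool frame's). Camera axes: x right, y up, looking along -z (the intrinsics and any distortion apply to the point x, -y, -z); pixel columns grow to the right and rows downward; lengths in m; the calibration is good to about 2 mm. A picture is of the moment at which its call begins: read the wrist's pose just before it. camera_info takes no time and is no camera call.
- close_job(): hands the job in, once; it reports no verdict.
The state is a dict: "time": time; "joint_positions": joint angles; "qd": joint speeds; "joint_torque": joint torques, N m; "position": TCP position; "tool_rot": TCP orientation; "ft_force": force on the tool from outside, world axes, zero at the start; "torque": the same for the moment, N m; "grip_width": opening from 0.0 (shut) to 1.0 (fully open).
Only numpy, scipy, OpenCV 4.12 (cv2) and the standard library are available. Lean on these libraries where they do the work, as an engineer would, in place of code of your own. Each camera call takes 0.05 s, during which the arm holds its last target.

## Working session

There is one attempt and no reset: what is moved stays moved. The work goes in short steps, Python scripts to look and compute and a tool call to move; the robot and the scene stay as the last step left them, time stands still between calls to the robot, and variables do not carry over. Pictures are saved under pics/ and viewed, and the job is handed in when it is done.

Besides the shell and the picture viewer there is one more tool, called after "Call:" as name(argument=value, ...), one argument or row to a line, values as JSON. jog_arm: Moves the arm, as the interface text tells. Its arguments: {"type":"object","properties":{"targets":{"type":"array"},"squeeze":{"type":"number"}},"required":["targets"]}

```bash
mkdir -p pics; ls; python3 - <<'E'
from bench import *
import cv2,numpy as np
s=get_state();print(s)
for n in("scene","side","wrist"):
    print(n,camera_info(n))
    p,d=get_image(n);cv2.imwrite(f"pics/{n}0.png",p[:,:,::-1]);np.savez(f"pics/{n}0.npz",p=p,d=d)
E
```

```text
pics
{'time': 0.0, 'joint_positions': array([ 0.0140922 ,  0.3218122 , -0.07005354,  1.45168236,  0.02262881,
        1.37076829, -0.05687622]), 'qd': array([ 7.19927554e-04, -2.88999660e-03, -6.06631328e-04,  8.73184123e-05,
       -4.38789484e-03, -1.70803594e-03,  5.16543718e-04]), 'joint_torque': array([-2.58547143e-04, -4.91284704e+01, -4.03903294e-01, -3.12526345e+01,
       -6.40594075e-02,  4.37659642e-02,  1.61017233e-04]), 'position': array([ 6.49489298e-01, -7.18996995e-05,  2.40464548e-01]), 'tool_rot': array([-1.36628067e-04,  1.57267555e+00, -7.61848710e-05]), 'ft_force': array([-1.30025949, -0.10297904, -0.07150681]), 'torque': array([-0.01744584, -0.0093295 ,  0.02900366]), 'grip_width': 0.9954715814726285}
scene {'intrinsics': array([[352.33411575,   0.        , 253.69686373],
       [  0.        , 352.33411575, 195.52041781],
       [  0.        ,   0.        ,   1.        ]]), 'world_from_camera': array([[-0.24843834, -0.8131593 ,  0.52635572,  1.04981927],
       [ 0.96860711, -0.20357462,  0.14268021,  0.14007267],
       [-0.00886907,  0.54527913,  0.83820762,  
[... 344 characters left out ...]
30108994, -0.58389424,  0.75393128,  0.63578313],
       [-0.00492857,  0.79156166,  0.61106942,  0.54945559],
       [ 0.        ,  0.        ,  0.        ,  1.        ]])}
wrist {'intrinsics': array([[336.43376633,   0.        , 259.57144154],
       [  0.        , 336.43376633, 184.14063276],
       [  0.        ,   0.        ,   1.        ]]), 'mount': array([[ 6.16738617e-05,  2.62903082e-01, -9.64822246e-01,
        -1.42381530e-01],
       [-9.31233871e-04,  9.64821844e-01,  2.62902913e-01,
         7.10502960e-02],
       [ 9.99999564e-01,  8.82260917e-04,  3.04328543e-04,
         1.56772278e-04],
       [ 0.00000000e+00,  0.00000000e+00,  0.00000000e+00,
         1.00000000e+00]])}
```

View pics/scene0.png

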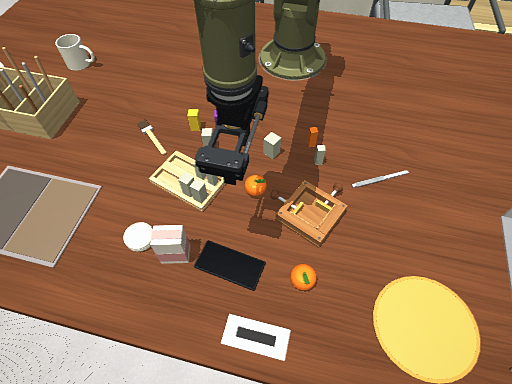

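View pics/side0.png

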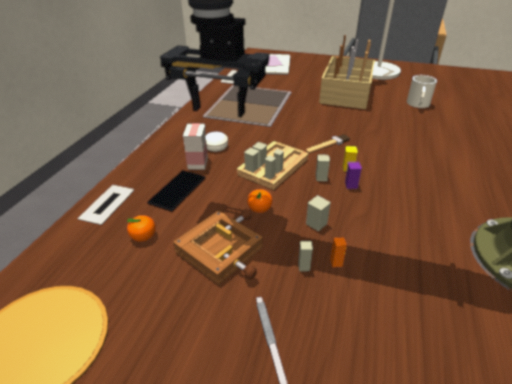

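View pics/wrist0.png

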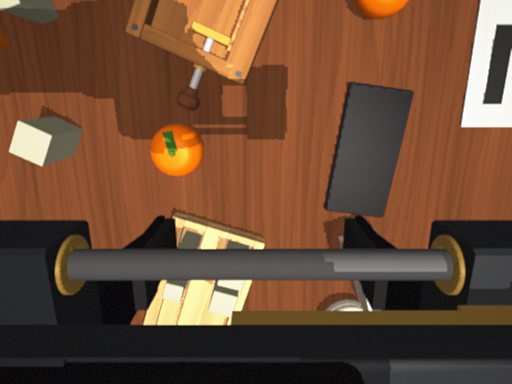

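```bash
cat > h.py <<'E'
import numpy as np,cv2
from bench import *
from scipy.spatial.transform import Rotation as R
def cam_T(n,s=None):
    c=camera_info(n)
    if n=="wrist":
        T=np.eye(4);T[:3,:3]=R.from_rotvec(s["tool_rot"]).as_matrix();T[:3,3]=s["position"]
        return c["intrinsics"],T@c["mount"]
    return c["intrinsics"],c["world_from_camera"]
def cloud(d,K,T):
    v,u=np.mgrid[:d.shape[0],:d.shape[1]]
    P=np.stack([(u-K[0,2])/K[0,0]*d,-(v-K[1,2])/K[1,1]*d,-d],-1)
    return P@T[:3,:3].T+T[:3,3]
def ray(u,v,z,K,T):
    r=T[:3,:3]@np.array([(u-K[0,2])/K[0,0],-(v-K[1,2])/K[1,1],-1]);
    return T[:3,3]+r*(z-T[2,3])/r[2]
def proj(P,K,T):
    p=(np.asarray(P)-T[:3,3])@T[:3,:3]
    return np.stack([K[0,0]*p[...,0]/-p[...,2]+K[0,2],K[1,1]*p[...,1]/p[...,2]+K[1,2]],-1)
E
python3 - <<'E'
from h import *
for n in("scene","side"):
    a=np.load(f"pics/{n}0.npz");p,d=a["p"],a["d"];K,T=cam_T(n);P=cloud(d,K,T)
    hsv=cv2.cvtColor(p,cv2.COLOR_RGB2HSV)
    tab=(P[...,2]<.01)&(d>0)&(np.abs(P[...,0]-.6)<.3)&(np.abs(P[...,1])<.3)
    print(n,"table z med",np.median(P[tab][:,2]))
    m=((hsv[...,1]<60)&(d>0)&(P[...,2]>.05)&(P[...,2]<.085)&(np.abs(P[...,0]-.6)<.3)&(np.abs(P[...,1])<.35)).astype(np.uint8)
    k,l,st,ce=cv2.connectedComponentsWithStats(m)
    for i in range(1,k):
        if st[i,4]<15: continue
        q=P[l==i]; t=q[q[:,2]>np.percentile(q[:,2],90)-.006]
        r=cv2.minAreaRect((t[:,:2]*1000).astype(np.float32))
        print(i,ce[i].round(),st[i,4],"z",q[:,2].max().round(4),"rect",np.round(r[0]),np.round(r[1]),round(r[2],1))
E
```

```text
scene table z med 0.00025630499723938716
1 [206. 133.] 98 z 0.0624 rect [ 449. -151.] [29. 24.] 17.9
2 [272. 139.] 164 z 0.0635 rect [428.  24.] [34. 34.] 61.8
3 [320. 149.] 65 z 0.0625 rect [430. 152.] [20. 18.] 9.6
5 [192. 183.] 322 z 0.0722 rect [ 616. -133.] [63. 29.] 71.9
7 [172. 248.] 242 z 0.085 rect [ 789. -110.] [33. 72.] 49.0
side table z med 0.0003042227872033232
2 [195. 145.] 221 z 0.0848 rect [ 756. -112.] [64. 34.] 65.2
3 [255. 152.] 230 z 0.071 rect [ 612. -131.] [61. 27.] 72.8
4 [273. 159.] 155 z 0.0695 rect [ 560. -114.] [53. 22.] 67.6
5 [323. 160.] 96 z 0.0627 rect [ 445. -151.] [24. 31.] 9.5
6 [318. 205.] 226 z 0.0624 rect [426.  25.] [34. 34.] 61.2
7 [305. 247.] 125 z 0.0621 rect [427. 153.] [20. 20.] 17.1
```

```bash
python3 - <<'E'
from h import *
for n,(x0,y0,x1,y1) in dict(scene=(130,90,360,260),side=(140,120,380,290)).items():
    p=np.load(f"pics/{n}0.npz")["p"]
    c=cv2.resize(p[y0:y1,x0:x1],None,fx=3.2,fy=3.2,interpolation=cv2.INTER_CUBIC)
    cv2.imwrite(f"pics/{n}0c.png",c[:,:,::-1]);print(c.shape)
E
```

```text
(544, 736, 3)
(544, 768, 3)
```

View pics/scene0c.png

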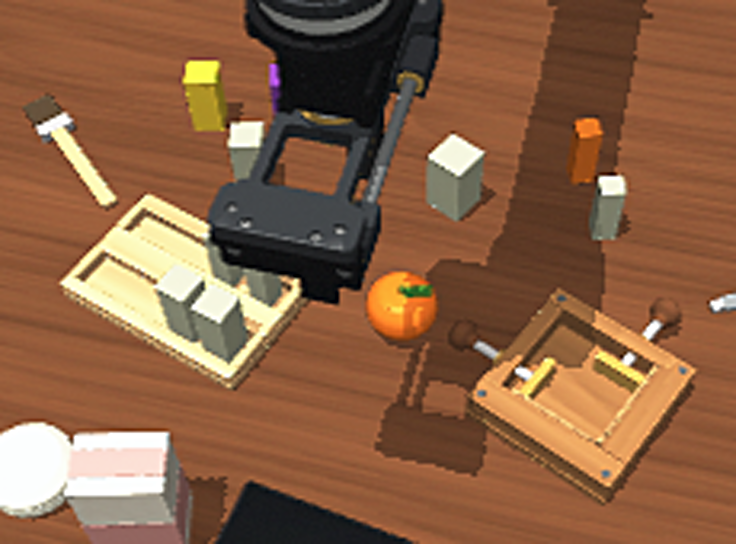

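View pics/side0c.png

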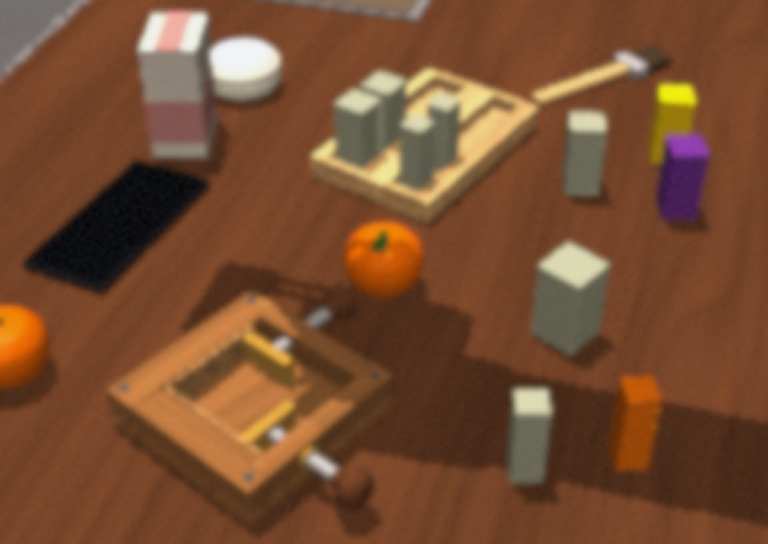

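```bash
python3 - <<'E'
from h import *
for n in("scene","side"):
    a=np.load(f"pics/{n}0.npz");p,d=a["p"],a["d"];K,T=cam_T(n);P=cloud(d,K,T)
    hsv=cv2.cvtColor(p,cv2.COLOR_RGB2HSV)
    for nm,zl,zh,c,rad in(("rack",.012,.026,(.57,-.14),.16),("bed",.027,.038,(.56,.13),.15)):
        cen=np.array(c)
        m=(d>0)&(P[...,2]>zl)&(P[...,2]<zh)&(np.hypot(*(P[...,:2]-cen).transpose(2,0,1))<rad)
        if nm=="rack": m&=(hsv[...,2]>110)&(hsv[...,1]<150)
        else: m&=(hsv[...,0]<25)&(hsv[...,1]>60)
        m=m.astype(np.uint8);k,l,st,ce=cv2.connectedComponentsWithStats(m)
        for i in range(1,k):
            if st[i,4]<60: continue
            q=P[l==i]; r=cv2.minAreaRect((q[:,:2]*1000).astype(np.float32))
            print(n,nm,st[i],"z",np.median(q[:,2]).round(4),np.round(r[0],1),np.round(r[1],1),round(r[2],1),cv2.boxPoints(r).round().tolist())
    for nm,lo,hi in(("yellow",(25,150,120),(34,255,255)),("purple",(125,80,50),(150,255,255)),("orange",(0,180,120),(18,255,255))):
        m=cv2.inRange(hsv,lo,hi)*((P[...,2]>.045)&(P[...,2]<.08)&(P[...,0]<.5)).astype(np.uint8)
        if m.any(): print(n,nm,(P[m>0][:,:2].mean(0)*1000).round(),m.astype(bool).sum())
E
```

```text
scene rack [ 149  151   75   59 1062] z 0.0196 [ 576.8 -164.4] [171.9 113.4] 71.6 [[496.0, -228.0], [603.0, -264.0], [658.0, -101.0], [550.0, -65.0]]
scene bed [244 181  22  14 106] z 0.0335 [572.5  14.3] [33.4 53.5] 19.3 [[548.0, 34.0], [566.0, -16.0], [597.0, -5.0], [579.0, 45.0]]
scene bed [ 276  180   71   63 1418] z 0.0319 [599.9 159. ] [126.4 125.4] 66.5 [[517.0, 126.0], [632.0, 76.0], [683.0, 192.0], [568.0, 242.0]]
scene yellow [ 387. -212.] 72
scene purple [ 379. -149.] 24
scene orange [375. 121.] 69
side rack [237 142  71  45 854] z 0.0197 [ 573.8 -164.2] [173.5 113.3] 72.4 [[494.0, -230.0], [602.0, -264.0], [654.0, -99.0], [546.0, -64.0]]
side bed [247 195  25  13 146] z 0.0335 [555.8  22.4] [53.8 32. ] 15.9 [[526.0, 30.0], [534.0, -0.0], [586.0, 14.0], [577.0, 45.0]]
side bed [ 173  211   89   65 1977] z 0.0318 [596.4 159.2] [127.9 127.9] 66.6 [[512.0, 126.0], [630.0, 75.0], [680.0, 193.0], [563.0, 243.0]]
side bed [245 266  11  10  85] z 0.0311 [513.8 213.1] [18.2 20.1] 17.7 [[502.0, 220.0], [508.0, 201.0], [526.0, 206.0], [519.0, 225.0]]
side yellow [ 385. -211.] 72
side purple [ 368. -135.] 125
side orange [368. 128.] 147
```

Call:
jog_arm(
  targets=[
    [0,0,0,1.5,2.5,-3.7,8.7],
    [0,0,0,1.5,2.5,-3.7,7],
    [0,0,0,1.5,2.5,-3.7,6],
    [0,0,0,1.5,2.5,-3.7,5],
    [0,0,0,1.5,2.5,-3.7,4.6],
    [0,0,0,1.5,2.7,-3.6,4.6],
    [-6.5,0,0,0,0,0,4.6],
    [-6.5,0,0,0,0,0,4.6],
  ],
  squeeze=25,
)

```text
time: 1.15
position: [0.4283, 0.1523, 0.1513]
tool_rot: [-0.183, 1.563, 0.182]
ft_force: [1.0, -1.3, -0.0]
grip_width: 0.53
```

```bash
cat >> h.py <<'E'
def delta(x,y,z,yaw):
    s=get_state();M=R.from_rotvec(s["tool_rot"]).as_matrix();p=s["position"]
    zz=M[:,2];cy=np.degrees(np.arctan2(zz[1],zz[0]))
    d=M.T@(np.array([x,y,z])-p)*100
    tilt=np.degrees(np.arccos(-M[2,0]))
    print("t",round(s["time"],2),"pos",(p*1000).round(1),"yaw",cy.round(2),"tilt",tilt.round(2),"shift cm",d.round(2),"turn_x",(cy-yaw).round(2),"ft",s["ft_force"].round(2),"tq",s["torque"].round(2),"w",round(s["grip_width"]*87,1))
    return s
def stones(n,p,d,s=None,zlo=.05,zhi=.085):
    K,T=cam_T(n,s);P=cloud(d,K,T);hsv=cv2.cvtColor(p,cv2.COLOR_RGB2HSV)
    m=((hsv[...,1]<60)&(hsv[...,2]>70)&(d>0)&(P[...,2]>zlo)&(P[...,2]<zhi)&(np.abs(P[...,0]-.6)<.3)&(np.abs(P[...,1])<.35)).astype(np.uint8)
    k,l,st,ce=cv2.connectedComponentsWithStats(m)
    for i in range(1,k):
        if st[i,4]<15: continue
        q=P[l==i]; t=q[q[:,2]>np.percentile(q[:,2],90)-.005]
        r=cv2.minAreaRect((t[:,:2]*1000).astype(np.float32))
        print(n,ce[i].round(),st[i,4],"z",q[:,2].max().round(4),"rect",np.round(r[0],1),np.round(r[1]),round(r[2],1))
def snap(n,tag):
    s=get_state();p,d=get_image(n);cv2.imwrite(f"pics/{n}{tag}.png",p[:,:,::-1]);np.savez(f"pics/{n}{tag}.npz",p=p,d=d,pos=s["position"],rot=s["tool_rot"])
    return s,p,d
E
python3 - <<'E'
from h import *
delta(.4285,.1525,.045,np.radians(0)+13)
for n in("scene","wrist"):
    s,p,d=snap(n,"1")
    stones(n,p,d,s)
E
```

```text
t 1.15 pos [428.3 152.3 151.3] yaw 13.3 tilt 0.03 shift cm [10.63  0.02  0.03] turn_x 0.3 ft [ 0.99 -1.3  -0.03] tq [ 0.02 -0.05  0.01] w 46.1
scene [207. 133.] 98 z 0.0623 rect [ 446.7 -151.1] [30. 25.] 17.2
scene [272. 139.] 158 z 0.0638 rect [427.4  24.1] [35. 36.] 63.3
scene [321. 148.] 62 z 0.0626 rect [429.2 152.2] [20. 18.] 10.1
scene [198. 164.] 90 z 0.071 rect [ 557.1 -134.8] [20. 20.] 67.8
scene [210. 171.] 96 z 0.0707 rect [568.1 -99.5] [21. 20.] 73.7
scene [192. 183.] 314 z 0.0706 rect [ 616.1 -132.2] [62. 27.] 72.1
scene [172. 248.] 240 z 0.085 rect [ 788.1 -109.6] [34. 73.] 50.4
wrist [259. 191.] 764 z 0.0616 rect [428.  152.7] [20. 21.] 17.7
```

Call:
jog_arm(
  targets=[
    [-4,0,0,3.2,0,0,4.6],
    [0,0,0,3.2,0,0,4.6],
    [0,0,0,2.6,0,0,4.6],
    [0,0,0,1.6,0,0,4.6],
    [0,0,0,0,0,0,1],
    [0,0,0,0,0,0,1],
    [0,0,0,0,0,0,1],
    [0,0,0,0,0,0,1],
  ],
)

```text
time: 2.25
position: [0.4298, 0.1522, 0.0465]
tool_rot: [-0.233, 1.556, 0.233]
ft_force: [0.3, -1.0, 2.8]
grip_width: 0.228
```

```bash
python3 - <<'E'
from h import *
delta(.538,-.1886,.14,-18)
E
```

```text
t 2.25 pos [429.8 152.2  46.5] yaw 16.99 tilt 0.11 shift cm [ -9.35 -35.76   0.41] turn_x 34.99 ft [ 0.32 -1.02  2.82] tq [-0.03 -0.01 -0.01] w 19.8
```

Call:
jog_arm(
  targets=[
    [0,0,0,-3,0,0,1],
    [0,0,0,-3.5,0,0,1],
    [8.75,0,0,-3,0,0,1],
    [8.75,0,0,0,0,0,1],
    [8.75,0,0,0,0,0,1],
    [8.75,0,0,0,0,0,1],
  ],
)

```text
time: 3.0
position: [0.429, 0.1519, 0.1409]
tool_rot: [0.251, 1.556, -0.25]
ft_force: [-0.0, -0.8, 0.2]
grip_width: 0.23
```

Call:
jog_arm(
  targets=[
    [0,0,0,0,-4.1,3,1],
    [0,0,0,0,-5,3.5,1],
    [0,0,0,0,-5,3.6,1],
    [0,0,0,0,-5,3.6,1],
    [0,0,0,0,-5,3.6,1],
    [0,0,0,0,-5,3.5,1],
    [0,0,0,0,0,0,1],
    [0,0,0,0,0,0,1],
  ],
)

```text
time: 4.0
position: [0.5367, -0.1884, 0.1403]
tool_rot: [0.247, 1.557, -0.246]
ft_force: [-0.3, 0.8, -1.4]
grip_width: 0.226
```

```bash
python3 - <<'E'
from h import *
delta(.538,-.1886,.14,-18)
for n in("wrist","side"):
    s,p,d=snap(n,"2")
    stones(n,p,d,s,zlo=.045,zhi=.17)
E
```

```text
t 4.0 pos [ 536.7 -188.4  140.3] yaw -18.01 tilt 0.07 shift cm [0.03 0.02 0.13] turn_x -0.01 ft [-0.32  0.84 -1.44] tq [ 0.06 -0.02 -0.02] w 19.7
wrist [353.  53.] 2131 z 0.0696 rect [ 619.9 -116.9] [27. 27.] 74.1
wrist [263.  55.] 1153 z 0.0694 rect [ 567.5 -100.3] [20. 19.] 71.8
wrist [348. 111.] 1880 z 0.0691 rect [ 609.  -149.2] [26. 27.] 72.2
wrist [324.  98.] 19 z 0.0591 rect [ 598.6 -137.3] [5. 0.] 72.1
wrist [263. 116.] 946 z 0.0694 rect [ 556.3 -135.1] [19. 19.] 73.9
wrist [123. 186.] 1620 z 0.0615 rect [ 447.3 -151.5] [27. 26.] 15.3
wrist [259. 226.] 1940 z 0.1542 rect [ 539.8 -179.2] [ 4. 20.] 71.5
side [291. 121.] 167 z 0.156 rect [ 539.4 -184. ] [17. 23.] 13.4
side [195. 139.] 456 z 0.1024 rect [ 773.9 -123. ] [46. 65.] 15.4
side [255. 153.] 265 z 0.0712 rect [ 613.2 -129.6] [59. 27.] 72.5
side [273. 160.] 179 z 0.0702 rect [ 559.8 -113.6] [54. 22.] 67.4
side [323. 161.] 100 z 0.0618 rect [ 445.2 -149.4] [24. 24.] 10.0
side [318. 205.] 272 z 0.0628 rect [425.4  24.3] [35. 34.] 64.1
```

View pics/wrist2.png

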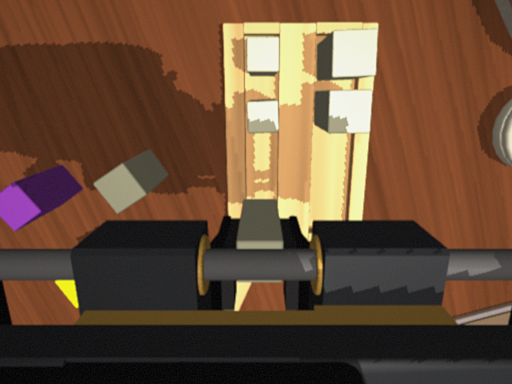

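View pics/side2.png

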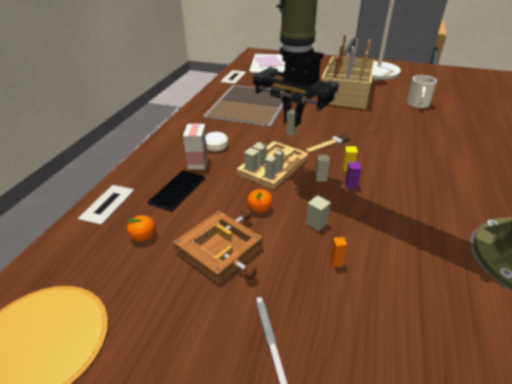

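```bash
python3 - <<'E'
from h import *
a=np.load("pics/wrist2.npz");p,d=a["p"],a["d"];s=dict(position=a["pos"],tool_rot=a["rot"])
K,T=cam_T("wrist",s);P=cloud(d,K,T);hsv=cv2.cvtColor(p,cv2.COLOR_RGB2HSV)
m=(P[...,2]>.015)&(P[...,2]<.025)&(d>0)&(np.hypot(P[...,0]-.575,P[...,1]+.164)<.12)
m[225:]=0
q=P[m][:,:2]*1000
print(len(q),np.median(P[m][:,2]))
# edge lines: per image row, leftmost/rightmost
L=[];Rr=[]
for v in range(28,215):
    c=np.where(m[v])[0]
    if len(c)<20: continue
    L.append(P[v,c[0],:2]*1000);Rr.append(P[v,c[-1],:2]*1000)
for nm,E_ in(("L",np.array(L)),("R",np.array(Rr))):
    f=cv2.fitLine(E_.astype(np.float32),cv2.DIST_HUBER,0,.1,.1).ravel()
    if f[1]<0:f[:2]*=-1
    an=np.degrees(np.arctan2(f[1],f[0]));print(nm,an,f[2:])
    th=np.radians(72);ux=np.array([np.sin(th),-np.cos(th)])
    print(" rackx proj median",np.median(E_@ux))
th=np.radians(72);ux=np.array([np.sin(th),-np.cos(th)]);uy=np.array([np.cos(th),np.sin(th)])
X=q@ux;Y=q@uy;print("X range",np.percentile(X,[.5,1,99,99.5]),"Y max",np.percentile(Y,[99,99.5,99.9]))
h,e=np.histogram(X,bins=np.arange(X.min(),X.max(),2));print(np.c_[e[:-1].round(),h].astype(int).tolist())
print("tcp proj",s["position"][:2]*1000@ux,s["position"][:2]*1000@uy)
E
```

```text
13140 0.01928123811936655
L 71.98445 [ 537.86035 -100.39966]
 rackx proj median 542.5450383002445
R 94.15807 [ 612.6757  -156.32497]
 rackx proj median 653.0578380742281
X range [484.36806898 542.10316009 652.98662009 653.4531149 ] Y max [105.70426243 106.0341882  106.23443737]
[[478, 20], [480, 22], [482, 23], [484, 24], [486, 19], [488, 22], [490, 0], [492, 0], [494, 0], [496, 0], [498, 0], [500, 0], [502, 0], [504, 0], [506, 0], [508, 0], [510, 0], [512, 0], [514, 0], [516, 0], [518, 0], [520, 0], [522, 0], [524, 0], [526, 0], [528, 0], [530, 0], [532, 0], [534, 0], [536, 0], [538, 0], [540, 26], [542, 489], [544, 503], [546, 496], [548, 506], [550, 492], [552, 479], [554, 469], [556, 240], [558, 35], [560, 38], [562, 35], [564, 23], [566, 35], [568, 35], [570, 36], [572, 36], [574, 25], [576, 39], [578, 36], [580, 35], [582, 296], [584, 506], [586, 515], [588, 494], [590, 504], [592, 497], [594, 504], [596, 499], [598, 506], [600, 512], [602, 529], [604, 510], [606, 518], [608, 314], [610, 139], [612, 82], [614, 36], [616, 34], [618, 34], [620, 26], [622, 21], [624, 20], [626, 20], [628, 19], [630, 18], [632, 21], [634, 24], [636, 19], [638, 19], [640, 25], [642, 362], [644, 261], [646, 277], [648, 257], [650, 270], [652, 211]]
tcp proj 568.6247680618163 -13.308787572445135
```

Call:
jog_arm(
  targets=[
    [0,0,0,2,0,0.12,1],
    [0,0,0,2.5,0,0,1],
    [0,0,0,1.8,0,0,1],
    [0,0,0,0.9,0,0,1],
    [0,0,0,0.7,0,0,1],
    [0,0,0,0.4,0,0,1],
    [0,0,0,0.2,0,0,1],
    [0,0,0,0,0,0,1],
  ],
)

```text
time: 5.1
position: [0.5382, -0.1896, 0.0558]
tool_rot: [0.247, 1.556, -0.247]
ft_force: [-0.4, -0.3, -0.5]
grip_width: 0.23
```

```bash
python3 - <<'E'
from h import *
delta(.538,-.1886,.0545,-18)
s,p,d=snap("side",3);stones("side",p,d,s)
c=cv2.resize(p[90:220,200:350],None,fx=4,fy=4,interpolation=cv2.INTER_CUBIC);cv2.imwrite("pics/side3c.png",c[:,:,::-1])
E
```

```text
t 5.1 pos [ 538.2 -189.6   55.8] yaw -18.01 tilt 0.03 shift cm [ 0.13  0.09 -0.05] turn_x -0.01 ft [-0.38 -0.34 -0.53] tq [-0.02  0.05  0.  ] w 20.0
side [195. 145.] 219 z 0.0849 rect [ 757.9 -110. ] [63. 32.] 61.6
side [288. 145.] 73 z 0.0777 rect [ 540.9 -184.5] [16. 26.] 23.2
side [255. 152.] 229 z 0.0708 rect [ 613.  -131.3] [61. 27.] 71.4
side [274. 159.] 165 z 0.0707 rect [ 559.5 -116. ] [56. 21.] 67.5
side [323. 160.] 82 z 0.0618 rect [ 445.4 -148.9] [24. 24.] 13.5
side [319. 204.] 236 z 0.0626 rect [424.7  23.2] [36. 33.] 64.3
```

View pics/side3c.png

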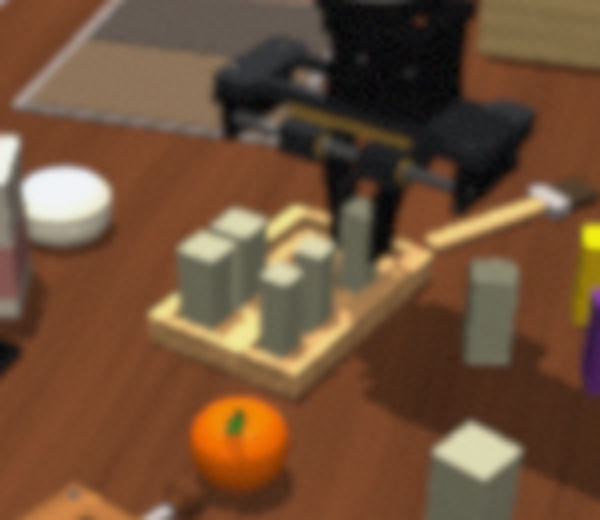

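Call:
jog_arm(
  targets=[
    [0,0,0,0.1,0,0,1],
    [0,0,0,0.1,0,0,1],
    [0,0,0,0,0,0,1],
  ],
)

```text
time: 5.52
position: [0.5384, -0.1896, 0.0545]
tool_rot: [0.247, 1.556, -0.247]
ft_force: [-2.0, 0.8, 5.0]
grip_width: 0.229
```

```bash
python3 - <<'E'
from h import *
delta(.538,-.1886,.0545,-18)
E
```

```text
t 5.53 pos [ 538.4 -189.6   54.5] yaw -18.0 tilt 0.04 shift cm [ 0.    0.08 -0.06] turn_x -0.0 ft [-1.98  0.77  5.05] tq [0.11 0.5  0.  ] w 20.0
```

Call:
jog_arm(
  targets=[
    [0,0,0,0,0,0,3.4],
    [0,0,0,0,0,0,3.4],
    [0,0,0,0,0,0,3.4],
    [0,0,0,-2.5,0,0,3.4],
    [0,0,0,-4,0,0,3.4],
    [-8.25,0,0,-3,0,0,5.4],
    [-8.25,0,0,0,0,0,5.4],
    [-8.25,0,0,0,0,0,5.4],
    [-8.25,0,0,0,0,0,5.4],
  ],
)

```text
time: 6.65
position: [0.538, -0.1894, 0.1485]
tool_rot: [-0.209, 1.561, 0.209]
ft_force: [-1.1, -0.3, -0.3]
grip_width: 0.615
```

Call:
jog_arm(
  targets=[
    [0,0,0,0,3,-3.9,5.4],
    [0,0,0,0,3.1,-3.9,5.4],
    [0,0,0,0,0,0,5.4],
  ],
)

```text
time: 7.02
position: [0.4436, -0.1494, 0.1477]
tool_rot: [-0.205, 1.563, 0.207]
ft_force: [1.2, 0.2, -0.1]
grip_width: 0.618
```

```bash
python3 - <<'E'
from h import *
delta(.4465,-.151,.045,15)
for n in("wrist","scene"):
    s,p,d=snap(n,"4")
    stones(n,p,d,s)
c=cv2.resize(p[80:280,120:360],None,fx=3,fy=3,interpolation=cv2.INTER_CUBIC);cv2.imwrite("pics/scene4c.png",c[:,:,::-1])
E
```

```text
t 7.03 pos [ 443.6 -149.4  147.7] yaw 15.03 tilt 0.16 shift cm [10.27 -0.24  0.26] turn_x 0.03 ft [ 1.24  0.22 -0.15] tq [-0.03 -0.07 -0.01] w 53.7
wrist [448. 174.] 1176 z 0.0696 rect [ 567.4 -100.2] [20. 21.] 72.6
wrist [263. 198.] 1391 z 0.0613 rect [ 446.4 -151.7] [26. 27.] 15.5
wrist [497. 212.] 1174 z 0.0693 rect [ 617.2 -116.4] [25. 24.] 73.8
wrist [413. 211.] 704 z 0.0689 rect [ 555.1 -129.3] [25. 14.] 15.7
scene [207. 133.] 98 z 0.0635 rect [ 447.4 -150.9] [30. 24.] 17.8
scene [272. 139.] 157 z 0.0631 rect [428.7  22.4] [35. 35.] 62.3
scene [181. 155.] 91 z 0.0706 rect [ 539.4 -188.3] [22. 20.] 70.4
scene [199. 164.] 94 z 0.0701 rect [ 557.2 -135.5] [20. 20.] 68.6
scene [210. 171.] 96 z 0.0707 rect [569.2 -99.9] [20. 20.] 76.2
scene [192. 183.] 315 z 0.0716 rect [ 615.7 -132.6] [63. 27.] 71.6
scene [172. 248.] 238 z 0.0848 rect [ 789.7 -110.4] [32. 71.] 47.7
```

View pics/scene4c.png

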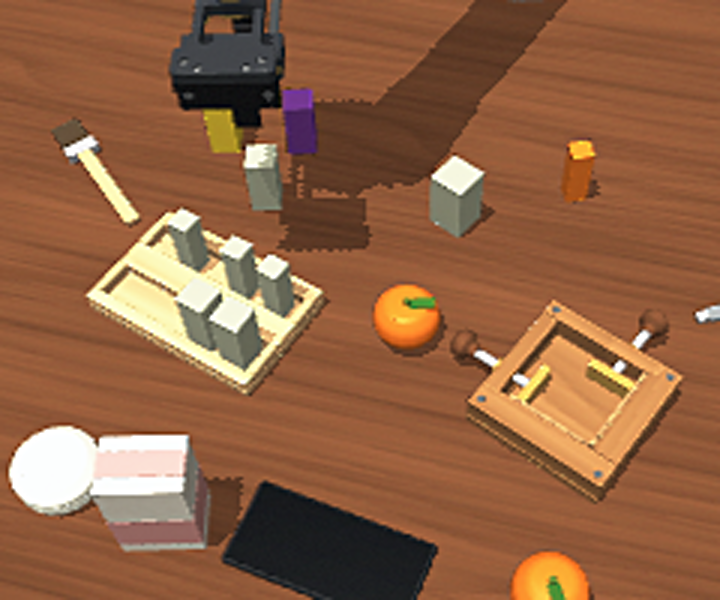

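View pics/wrist4.png

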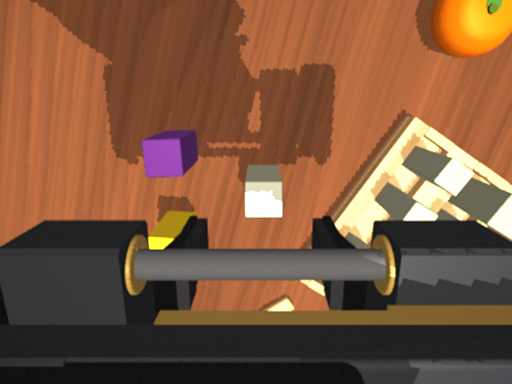

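Call:
jog_arm(
  targets=[
    [0,0,0,2.5,-0.2,0.25,5.4],
    [0,0,0,3.2,0,0,5.4],
    [0,0,0,3,0,0,5.4],
    [0,0,0,1.6,0,0,5.4],
    [0,0,0,0,0,0,2],
    [0,0,0,0,0,0,2],
    [0,0,0,0,0,0,2],
    [0,0,0,0,0,0,2],
  ],
)

```text
time: 8.12
position: [0.4504, -0.1523, 0.0465]
tool_rot: [-0.206, 1.56, 0.205]
ft_force: [-1.7, -0.5, 3.2]
grip_width: 0.31
```

```bash
python3 - <<'E'
from h import *
# wide centre: rack X=625.6,Y=-14
th=np.radians(72);ux=np.array([np.sin(th),-np.cos(th)]);uy=np.array([np.cos(th),np.sin(th)])
t=(625.6*ux-14*uy)/1000;print(t)
s=delta(*t,.147,-18)
print((t-s["position"][:2])*100@ux,(t-s["position"][:2])*100@uy)
E
```

```text
[ 0.59065472 -0.20663582]
t 8.12 pos [ 450.4 -152.3   46.5] yaw 15.0 tilt 0.09 shift cm [-10.02  -8.88  12.15] turn_x 33.0 ft [-1.66 -0.49  3.16] tq [-0.05  0.2  -0.04] w 27.0
15.016234856968195 -0.8303047855727601
```

Call:
jog_arm(
  targets=[
    [0,0,0,-3,0,0,2],
    [0,0,0,-4,0,0,2],
    [8.25,0,0,-3,0,0,2],
    [8.25,0,0,0,0,0,2],
    [8.25,0,0,0,0,0,2],
    [8.25,0,0,0,0,0,2],
  ],
)

```text
time: 8.88
position: [0.4499, -0.1519, 0.1459]
tool_rot: [0.25, 1.556, -0.25]
ft_force: [0.2, 0.4, -1.2]
grip_width: 0.312
```

Call:
jog_arm(
  targets=[
    [0,0,0,0,-0.2,3,2],
    [0,0,0,0,-0.2,4,2],
    [0,0,0,0,-0.2,4,2],
    [0,0,0,0,-0.2,4,2],
    [0,0,0,0,0,0,2],
    [0,0,0,0,0,0,2],
  ],
)

```text
time: 9.62
position: [0.5892, -0.2056, 0.1451]
tool_rot: [0.247, 1.558, -0.246]
ft_force: [-0.3, 0.2, -1.9]
grip_width: 0.31
```

```bash
python3 - <<'E'
from h import *
delta(.5907,-.2066,.0545,-18)
s,p,d=snap("wrist",5);stones("wrist",p,d,s,zlo=.045,zhi=.17)
K,T=cam_T("wrist",s);P=cloud(d,K,T)
th=np.radians(72);ux=np.array([np.sin(th),-np.cos(th)]);uy=np.array([np.cos(th),np.sin(th)])
X=P[...,:2]@ux*1000;Y=P[...,:2]@uy*1000
m=(P[...,2]>.015)&(P[...,2]<.025)&(d>0);m[225:]=0
m&=(X>530)&(X<665)
h,e=np.histogram(X[m],bins=np.arange(536,662,1));print(dict(zip(e[:-1].astype(int).tolist(),h.tolist())))
print("Ymax",np.percentile(Y[m],99.5),"tcp",s["position"][:2]@ux*1000,s["position"][:2]@uy*1000)
E
```

```text
t 9.62 pos [ 589.2 -205.6  145.1] yaw -17.99 tilt 0.09 shift cm [ 9.06 -0.05  0.18] turn_x 0.01 ft [-0.26  0.17 -1.94] tq [-0.03  0.02 -0.05] w 27.0
wrist [495.  21.] 1549 z 0.0864 rect [ 758.  -143.5] [ 3. 26.] 15.4
wrist [262.  54.] 1986 z 0.0701 rect [ 620.1 -116.8] [27. 26.] 74.2
wrist [176.  55.] 1266 z 0.0699 rect [ 567.8 -100.4] [20. 20.] 71.8
wrist [262. 110.] 1694 z 0.0693 rect [ 609.2 -149.1] [26. 26.] 72.9
wrist [178. 115.] 946 z 0.0689 rect [ 556.6 -135.4] [19. 20.] 75.6
wrist [183. 194.] 927 z 0.0695 rect [ 539.6 -188. ] [19. 19.] 72.2
wrist [259. 223.] 3048 z 0.1595 rect [ 593.  -194.8] [ 9. 27.] 73.1
wrist [259. 284.] 416 z 0.1593 rect [ 586.6 -214.7] [ 5. 26.] 70.6
{536: 0, 537: 0, 538: 0, 539: 0, 540: 0, 541: 2, 542: 144, 543: 239, 544: 235, 545: 259, 546: 239, 547: 161, 548: 136, 549: 126, 550: 127, 551: 115, 552: 128, 553: 125, 554: 115, 555: 120, 556: 141, 557: 112, 558: 17, 559: 11, 560: 18, 561: 21, 562: 17, 563: 18, 564: 19, 565: 22, 566: 17, 567: 21, 568: 16, 569: 21, 570: 22, 571: 16, 572: 19, 573: 21, 574: 17, 575: 20, 576: 19, 577: 16, 578: 21, 579: 21, 580: 173, 581: 20, 582: 15, 583: 169, 584: 248, 585: 245, 586: 257, 587: 233, 588: 247, 589: 251, 590: 240, 591: 241, 592: 251, 593: 239, 594: 251, 595: 244, 596: 241, 597: 255, 598: 239, 599: 246, 600: 248, 601: 235, 602: 229, 603: 227, 604: 216, 605: 212, 606: 219, 607: 217, 608: 223, 609: 122, 610: 8, 611: 11, 612: 10, 613: 8, 614: 15, 615: 8, 616: 9, 617: 15, 618: 8, 619: 9, 620: 14, 621: 8, 622: 16, 623: 8, 624: 8, 625: 14, 626: 7, 627: 7, 628: 12, 629: 6, 630: 6, 631: 12, 632: 6, 633: 12, 634: 9, 635: 7, 636: 13, 637: 7, 638: 7, 639: 12, 640: 6, 641: 6, 642: 129, 643: 228, 644: 224, 645: 237, 646: 233, 647: 245, 648: 253, 649: 243, 650: 239, 651: 246, 652: 250, 653: 232, 654: 43, 655: 0, 656: 0, 657: 0, 658: 0, 659: 0, 660: 0}
Ymax 106.11667960207839 tcp 623.9284695226644 -13.436139777378559
```

View pics/wrist5.png

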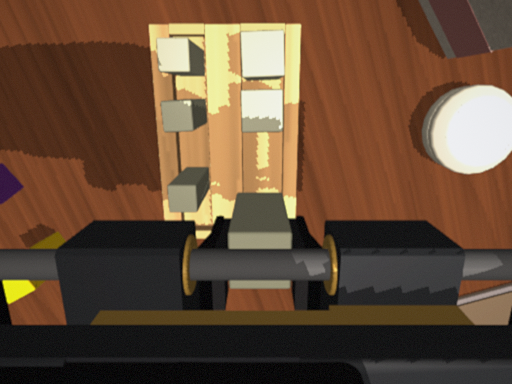

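Call:
jog_arm(
  targets=[
    [0,0,0,2,0,0.14,2],
    [0,0,0,2.5,0,0,2],
    [0,0,0,2,0,0,2],
    [0,0,0,1,0,0,2],
    [0,0,0,0.8,0,0,2],
    [0,0,0,0.4,0,0,2],
    [0,0,0,0.25,0,0,2],
    [0,0,0,0.1,0,0,2],
    [0,0,0,0,0,0,2],
  ],
)

```text
time: 10.8
position: [0.5916, -0.2064, 0.0554]
tool_rot: [0.246, 1.556, -0.247]
ft_force: [-0.5, -0.2, -0.6]
grip_width: 0.304
```

```bash
python3 - <<'E'
from h import *
delta(.591,-.2066,.0545,-18)
E
```

```text
t 10.8 pos [ 591.6 -206.4   55.4] yaw -18.0 tilt 0.03 shift cm [ 0.09 -0.03 -0.05] turn_x -0.0 ft [-0.54 -0.17 -0.58] tq [-0.01  0.01  0.05] w 26.5
```

Call:
jog_arm(
  targets=[
    [0,0,0,0.1,0,0,2],
    [0,0,0,0.05,0,0,2],
    [0,0,0,0,0,0,4],
    [0,0,0,0,0,0,4],
    [0,0,0,0,0,0,4],
    [0,0,0,-2.5,0,0,4],
    [0,0,0,-4,0,0,4],
    [5,0,0,-3.5,0,0,5],
    [5,0,0,0,0,0,6.2],
  ],
)

```text
time: 11.92
position: [0.5936, -0.2071, 0.1575]
tool_rot: [0.385, 1.529, -0.385]
ft_force: [0.9, 0.4, 0.8]
grip_width: 0.605
```

Call:
jog_arm(
  targets=[
    [0,0,0,0,1.7,-3.4,6.2],
    [0,0,0,0,2.1,-4.3,6.2],
    [0,0,0,0,2.2,-4.4,6.2],
    [0,0,0,0,2.2,-4.4,6.2],
    [0,0,0,0,2.2,-4.4,6.2],
    [0,0,0,0,2.2,-4.4,6.2],
    [0,0,0,0,0,0,6.2],
  ],
)

```text
time: 12.8
position: [0.4255, 0.0265, 0.1536]
tool_rot: [0.379, 1.537, -0.378]
ft_force: [0.8, -0.5, 0.6]
grip_width: 0.716
```

```bash
python3 - <<'E'
from h import *
delta(.427,.024,.051,-28)
for n in("wrist","side","scene"):
    s,p,d=snap(n,"6")
    stones(n,p,d,s)
E
```

```text
t 12.8 pos [425.5  26.5 153.6] yaw -27.67 tilt 0.01 shift cm [10.26 -0.15  0.25] turn_x 0.33 ft [ 0.76 -0.47  0.61] tq [ 0.    0.02 -0.02] w 62.3
wrist [262. 194.] 2084 z 0.0615 rect [426.7  23.6] [34. 34.] 64.5
side [195. 145.] 224 z 0.0849 rect [ 755.6 -113.7] [66. 35.] 67.2
side [271. 139.] 113 z 0.0704 rect [ 590.3 -202.4] [26. 26.] 73.8
side [290. 145.] 64 z 0.0696 rect [ 536.8 -185.4] [18. 17.] 81.7
side [256. 152.] 247 z 0.0707 rect [ 612.5 -132.2] [62. 27.] 69.9
side [273. 158.] 182 z 0.071 rect [ 560.6 -116.1] [56. 21.] 72.8
side [318. 205.] 216 z 0.062 rect [424.6  25.6] [33. 32.] 63.7
scene [272. 139.] 153 z 0.0632 rect [427.9  24.3] [33. 36.] 65.6
scene [181. 155.] 90 z 0.0712 rect [ 539.7 -188.2] [22. 20.] 77.3
scene [199. 164.] 92 z 0.0709 rect [ 557.5 -134.9] [20. 20.] 75.7
scene [167. 170.] 155 z 0.0705 rect [ 592.5 -204.5] [28. 27.] 69.5
scene [210. 171.] 94 z 0.0701 rect [ 568.2 -100. ] [21. 21.] 71.9
scene [192. 183.] 320 z 0.0712 rect [ 615.4 -133. ] [63. 28.] 71.7
scene [172. 248.] 244 z 0.0847 rect [ 788.1 -109.5] [34. 73.] 50.5
```

View pics/wrist6.png

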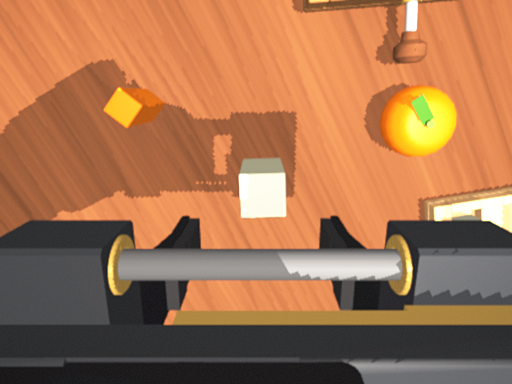

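Call:
jog_arm(
  targets=[
    [-2.2,0,0,2.5,-0.2,0.2,6.2],
    [0,0,0,3.5,0,0,6.2],
    [0,0,0,3.2,0,0,6.2],
    [0,0,0,1.6,0,0,6.2],
    [0,0,0,0,0,0,2.5],
    [0,0,0,0,0,0,2.5],
    [0,0,0,0,0,0,2.5],
    [0,0,0,0,0,0,2.5],
  ],
  squeeze=50,
)

```text
time: 13.95
position: [0.4283, 0.021, 0.0463]
tool_rot: [0.353, 1.541, -0.353]
ft_force: [-2.3, 0.4, 4.3]
grip_width: 0.384
```

```bash
python3 - <<'E'
from h import *
delta(.427,.024,.045,-25.5)
# bed estimate refine from scene6 and side6 clouds
for n in("scene","side"):
    a=np.load(f"pics/{n}6.npz");p,d=a["p"],a["d"];K,T=cam_T(n);P=cloud(d,K,T)
    for cx,cy in((.598,.159),):
        m=((P[...,2]>.027)&(P[...,2]<.037)&(np.hypot(P[...,0]-cx,P[...,1]-cy)<.1)&(d>0)).astype(np.uint8)
        k,l,st,ce=cv2.connectedComponentsWithStats(m)
        i=1+np.argmax(st[1:,4]);q=P[l==i][:,:2]*1000
        r=cv2.minAreaRect(q.astype(np.float32));print(n,r,st[i])
        th=np.radians(-23.5);ux=np.array([np.cos(th),np.sin(th)]);uy=np.array([-np.sin(th),np.cos(th)])
        X=q@ux;Y=q@uy
        print("X",np.percentile(X,[.5,99.5]),"Y",np.percentile(Y,[.5,99.5]))
E
```

```text
t 13.95 pos [428.3  21.   46.3] yaw -25.8 tilt 0.04 shift cm [ 0.13  0.21 -0.24] turn_x -0.3 ft [-2.31  0.45  4.32] tq [0.08 0.38 0.03] w 33.4
scene ((595.119384765625, 160.20773315429688), (127.74187469482422, 134.7151336669922), 66.54212188720703) [ 276  180   71   63 1530]
X [424.95919312 548.98868742] Y [324.27626769 447.9043581 ]
side ((596.5708618164062, 159.22866821289062), (127.53776550292969, 130.27427673339844), 66.5603256225586) [ 173  211   89   65 1966]
X [422.48146429 546.91073612] Y [324.02314427 447.34887853]
```

Call:
jog_arm(
  targets=[
    [0,0,0,-3,0,0,2.5],
    [0,0,0,-4,0,0,2.5],
    [-2.3,0,0,-3,0,0,2.5],
    [0,0,0,0,3,1.6,2.5],
    [0,0,0,0,4,2.1,2.5],
    [0,0,0,0,4.5,2.4,2.5],
    [0,0,0,0,4.5,2.4,2.5],
    [0,0,0,0,4,2.1,2.5],
    [0,0,0,0,0,0,2.5],
    [0,0,0,0,0,0,2.5],
  ],
)

```text
time: 15.2
position: [0.6042, 0.1614, 0.1449]
tool_rot: [0.321, 1.548, -0.323]
ft_force: [-0.4, 0.1, -1.7]
grip_width: 0.387
```

```bash
python3 - <<'E'
from h import *
delta(.606,.1626,.056,-23.5)
s,p,d=snap("wrist",7);stones("wrist",p,d,s,zlo=.045,zhi=.17)
K,T=cam_T("wrist",s);P=cloud(d,K,T)
th=np.radians(-23.5);ux=np.array([np.cos(th),np.sin(th)]);uy=np.array([-np.sin(th),np.cos(th)])
X=P[...,:2]@ux*1000;Y=P[...,:2]@uy*1000
m=(P[...,2]>.027)&(P[...,2]<.037)&(d>0)&(np.hypot(P[...,0]-.598,P[...,1]-.159)<.1);m[222:]=0
h,e=np.histogram(X[m],bins=np.arange(415,560,1));print("X",{int(a):int(b) for a,b in zip(e,h) if b})
h,e=np.histogram(Y[m],bins=np.arange(370,460,1));print("Y",{int(a):int(b) for a,b in zip(e,h) if b})
print("tcp",s["position"][:2]@ux*1000,s["position"][:2]@uy*1000, np.median(P[m][:,2]))
q=P[m&(Y>446.)][:,:2]*1000
E
```

```text
t 15.2 pos [604.2 161.4 144.9] yaw -23.5 tilt 0.11 shift cm [8.89 0.2  0.13] turn_x -0.0 ft [-0.4   0.06 -1.66] tq [-0.02  0.04  0.  ] w 33.7
wrist [259. 220.] 4438 z 0.1596 rect [609.5 173. ] [13. 35.] 67.6
wrist [259. 288.] 1135 z 0.1597 rect [600.  151.2] [ 8. 33.] 66.7
X {421: 9, 422: 9, 423: 11, 424: 80, 425: 131, 426: 143, 427: 150, 428: 139, 429: 146, 430: 141, 431: 140, 432: 153, 433: 137, 434: 141, 435: 148, 436: 148, 437: 142, 438: 167, 439: 115, 440: 47, 441: 48, 442: 49, 443: 46, 444: 46, 445: 51, 446: 50, 447: 47, 448: 43, 449: 51, 450: 47, 451: 42, 452: 94, 453: 110, 454: 107, 455: 113, 456: 116, 457: 105, 458: 106, 459: 120, 460: 66, 461: 50, 462: 45, 463: 47, 464: 46, 465: 50, 466: 49, 467: 48, 468: 42, 469: 50, 470: 51, 471: 42, 472: 50, 473: 52, 474: 42, 475: 47, 476: 56, 477: 37, 478: 52, 479: 56, 480: 36, 481: 47, 482: 61, 483: 36, 484: 41, 485: 66, 486: 36, 487: 37, 488: 72, 489: 35, 490: 36, 491: 72, 492: 37, 493: 37, 494: 71, 495: 36, 496: 36, 497: 73, 498: 37, 499: 39, 500: 64, 501: 41, 502: 38, 503: 63, 504: 44, 505: 43, 506: 54, 507: 45, 508: 44, 509: 51, 51
[... 480 characters left out ...]
1: 80, 382: 85, 383: 70, 384: 67, 385: 78, 386: 77, 387: 85, 388: 75, 389: 70, 390: 75, 391: 100, 392: 88, 393: 88, 394: 89, 395: 104, 396: 96, 397: 99, 398: 99, 399: 113, 400: 123, 401: 106, 402: 108, 403: 110, 404: 108, 405: 97, 406: 88, 407: 106, 408: 91, 409: 80, 410: 85, 411: 103, 412: 75, 413: 73, 414: 99, 415: 86, 416: 73, 417: 85, 418: 97, 419: 77, 420: 111, 421: 254, 422: 177, 423: 164, 424: 245, 425: 232, 426: 163, 427: 208, 428: 278, 429: 162, 430: 190, 431: 295, 432: 165, 433: 197, 434: 291, 435: 166, 436: 202, 437: 285, 438: 165, 439: 226, 440: 261, 441: 165, 442: 283, 443: 206, 444: 164, 445: 327, 446: 169, 447: 204}
tcp 489.72918410178676 388.9340905901806 0.031137388430104385
```

View pics/wrist7.png

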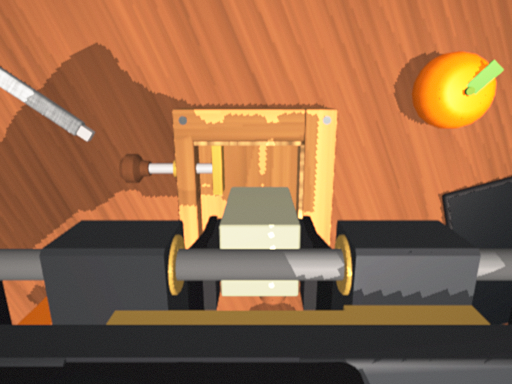

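Call:
jog_arm(
  targets=[
    [0,0,0,2,0,0,2.5],
    [0,0,0,2.5,0,0,2.5],
    [0,0,0,2,0,0,2.5],
    [0,0,0,1.1,0,0,2.5],
    [0,0,0,0.6,0,0,2.5],
    [0,0,0,0.4,0,0,2.5],
    [0,0,0,0.2,0,0,2.5],
    [0,0,0,0,0,0,2.5],
    [0,0,0,0,0,0,2.5],
  ],
)

```text
time: 16.38
position: [0.6052, 0.1622, 0.058]
tool_rot: [0.322, 1.546, -0.321]
ft_force: [-0.5, 0.3, -2.4]
grip_width: 0.389
```

```bash
cat >> h.py <<'E'
def bedst():
    s=get_state();th=np.radians(-23.5);ux=np.array([np.cos(th),np.sin(th)]);uy=np.array([-np.sin(th),np.cos(th)])
    p=s["position"];f=s["ft_force"]
    M=R.from_rotvec(s["tool_rot"]).as_matrix()
    print("t",round(s["time"],2),"bed x,y,z",(p[:2]@ux*1000-486).round(2),(p[:2]@uy*1000-386).round(2),(p[2]*1000).round(2),"F bed x,y,z",(f[:2]@ux).round(2),(f[:2]@uy).round(2),f[2].round(2),"tilt",np.degrees(np.arccos(-M[2,0])).round(2),"yaw",np.degrees(np.arctan2(M[1,2],M[0,2])).round(2),"tq",s["torque"].round(2),"w",round(s["grip_width"]*87,1))
E
python3 -c "
from h import *
bedst()"
```

```text
t 16.38 bed x,y,z 4.36 4.05 58.0 F bed x,y,z -0.6 0.05 -2.42 tilt 0.04 yaw -23.5 tq [-0.09  0.05  0.02] w 33.8
```

Call:
jog_arm(
  targets=[
    [0,0,0,0.1,0,0,2.5],
    [0,0,0,0.1,0,0,2.5],
    [0,0,0,0,0,0,2.5],
  ],
)

```text
time: 16.75
position: [0.6052, 0.1621, 0.0564]
tool_rot: [0.322, 1.546, -0.322]
ft_force: [-1.6, -1.7, 3.9]
grip_width: 0.385
```

```bash
python3 -c "
from h import *
bedst()"
```

```text
t 16.75 bed x,y,z 4.31 3.98 56.37 F bed x,y,z -0.83 -2.21 3.87 tilt 0.03 yaw -23.5 tq [-0.11  0.53  0.04] w 33.5
```

Call:
jog_arm(
  targets=[
    [0,0,0,-0.04,0.3,0.4,2.5],
    [0,0,0,0,0.4,0.4,2.5],
    [0,0,0,0,0.25,0.3,2.5],
    [0,0,0,0,0,0,2.5],
  ],
)

```text
time: 17.25
position: [0.6193, 0.1665, 0.0564]
tool_rot: [0.322, 1.546, -0.322]
ft_force: [-2.5, -1.5, 5.1]
grip_width: 0.385
```

```bash
python3 -c "
from h import *
bedst()"
```

```text
t 17.25 bed x,y,z 15.52 13.64 56.37 F bed x,y,z -1.71 -2.35 5.11 tilt 0.02 yaw -23.5 tq [-0.18  0.65  0.02] w 33.5
```

Call:
jog_arm(
  targets=[
    [0,0,0,0,0.1,0.1,2.5],
    [0,0,0,0,0.1,0.1,2.5],
    [0,0,0,0,0,0,2.5],
  ],
)

```text
time: 17.62
position: [0.6214, 0.1673, 0.0564]
tool_rot: [0.321, 1.547, -0.322]
ft_force: [-4.3, -0.7, 6.6]
grip_width: 0.388
```

```bash
python3 -c "
from h import *
bedst()"
```

```text
t 17.62 bed x,y,z 17.2 15.2 56.38 F bed x,y,z -3.64 -2.3 6.6 tilt 0.04 yaw -23.51 tq [-0.34  0.91 -0.03] w 33.8
```

Call:
jog_arm(
  targets=[
    [0,0,0,-0.03,0.1,0,2.5],
    [0,0,0,0,0.1,0,2.5],
    [0,0,0,0,0,0,2.5],
  ],
)

```text
time: 18.0
position: [0.6226, 0.1684, 0.0564]
tool_rot: [0.321, 1.546, -0.323]
ft_force: [-2.3, -2.7, 4.7]
grip_width: 0.388
```

```bash
python3 -c "
from h import *
bedst()"
```

```text
t 18.0 bed x,y,z 17.84 16.74 56.39 F bed x,y,z -1.07 -3.39 4.69 tilt 0.07 yaw -23.53 tq [-0.8   0.58 -0.02] w 33.7
```

Call:
jog_arm(
  targets=[
    [0,0,0,0,0.1,0.05,2.5],
    [0,0,0,0,0.05,0.05,2.5],
    [0,0,0,0,0,0,2.5],
  ],
)

```text
time: 18.38
position: [0.6228, 0.1685, 0.0564]
tool_rot: [0.32, 1.549, -0.325]
ft_force: [-6.9, -5.2, 8.5]
grip_width: 0.389
```

```bash
python3 -c "
from h import *
bedst()
s,p,d=snap('scene',8);stones('scene',p,d,s)
c=cv2.resize(p[140:260,250:370],None,fx=5,fy=5,interpolation=cv2.INTER_CUBIC);cv2.imwrite('pics/scene8c.png',c[:,:,::-1])
s,p,d=snap('side',8)
c=cv2.resize(p[170:300,150:300],None,fx=4.5,fy=4.5,interpolation=cv2.INTER_CUBIC);cv2.imwrite('pics/side8c.png',c[:,:,::-1])
"
```

```text
t 18.38 bed x,y,z 17.92 16.85 56.41 F bed x,y,z -4.24 -7.55 8.48 tilt 0.22 yaw -23.54 tq [-1.26  1.4   0.09] w 33.8
scene [181. 155.] 89 z 0.0706 rect [ 539.9 -188. ] [22. 20.] 72.5
scene [199. 164.] 91 z 0.0698 rect [ 556.9 -135.1] [20. 20.] 70.5
scene [167. 170.] 156 z 0.071 rect [ 593.3 -205. ] [28. 27.] 68.5
scene [210. 170.] 96 z 0.0709 rect [568.5 -99.3] [19. 22.] 74.5
scene [192. 183.] 314 z 0.0707 rect [ 615.7 -133. ] [62. 27.] 72.2
scene [172. 248.] 240 z 0.085 rect [ 788.  -109.2] [33. 73.] 51.4
```

View pics/scene8c.png

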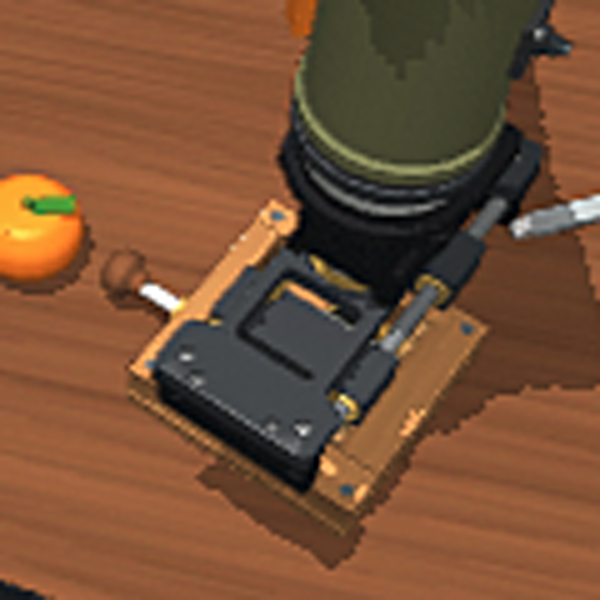

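View pics/side8c.png

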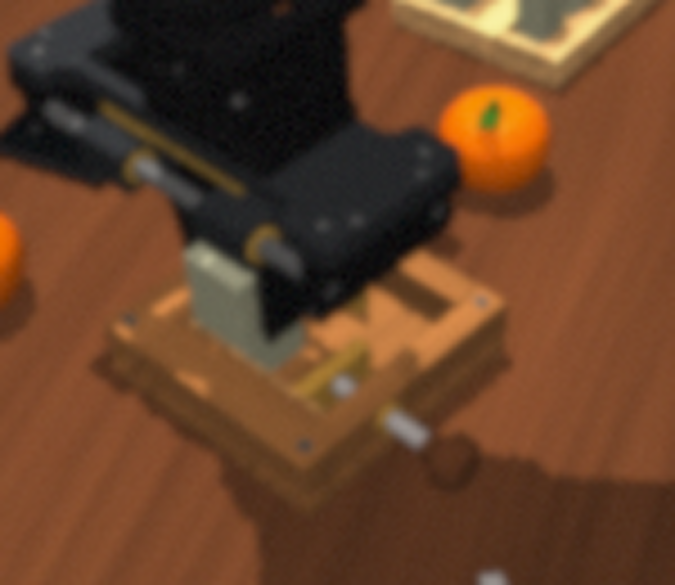

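Call:
jog_arm(
  targets=[
    [0,0,0,-0.06,-0.15,0,2.5],
    [0,0,0,0,0,0.1,2.5],
    [0,0,0,0,0,0.1,2.5],
    [0,0,0,0,0,0,2.5],
  ],
)

```text
time: 18.98
position: [0.6229, 0.1683, 0.0564]
tool_rot: [0.32, 1.551, -0.323]
ft_force: [-7.1, -2.8, 6.1]
grip_width: 0.39
```

```bash
python3 -c "
from h import *
bedst()"
```

```text
t 18.98 bed x,y,z 18.15 16.77 56.45 F bed x,y,z -5.4 -5.42 6.05 tilt 0.26 yaw -23.47 tq [-0.66  1.71  0.05] w 33.9
```

Call:
jog_arm(
  targets=[
    [0,0,0,-0.05,0,0.1,2.5],
    [0,0,0,0,0,0.1,2.5],
    [0,0,0,0,0.1,0,2.5],
    [0,0,0,0,0.1,0,2.5],
    [0,0,0,0,0.1,0,2.5],
    [0,0,0,0,0,0,2.5],
  ],
)

```text
time: 19.73
position: [0.6231, 0.1685, 0.0565]
tool_rot: [0.317, 1.557, -0.327]
ft_force: [-13.9, -6.5, 11.5]
grip_width: 0.387
```

```bash
python3 -c "
from h import *
bedst()"
```

```text
t 19.73 bed x,y,z 18.25 16.96 56.48 F bed x,y,z -10.14 -11.55 11.55 tilt 0.68 yaw -23.5 tq [-1.35  3.24  0.13] w 33.7
```

```bash
python3 -c "
from h import *
s,p,d=snap('wrist',9)
bedst()
K,T=cam_T('wrist',s);P=cloud(d,K,T)
th=np.radians(-23.5);ux=np.array([np.cos(th),np.sin(th)]);uy=np.array([-np.sin(th),np.cos(th)])
X=P[...,:2]@ux*1000-486;Y=P[...,:2]@uy*1000-386;Z=P[...,2]*1000
for lo,hi in((28,36),(64,75)):
  m=(Z>lo)&(Z<hi)&(d>0)&(np.abs(X)<70)&(np.abs(Y)<70);m[235:]=0
  if lo>60: m[:]=m&(cv2.cvtColor(p,cv2.COLOR_RGB2HSV)[...,1]<60)&(np.abs(X-18)<25)
  print(m.sum(),'X',np.percentile(X[m],[.5,2,98,99.5]),'Y',np.percentile(Y[m],[.5,2,98,99.5]),'Z',np.median(Z[m]))
  if lo>60: print(cv2.minAreaRect(np.c_[X[m],Y[m]].astype(np.float32)))
"
```

```text
t 19.77 bed x,y,z 18.27 16.96 56.5 F bed x,y,z -11.97 -11.81 11.9 tilt 0.68 yaw -23.49 tq [-1.39  3.25  0.01] w 33.4
14978 X [-60.82847722 -59.25887817  59.60491717  61.25762789] Y [16.6126288  21.92313225 61.61501621 61.95836607] Z 31.144117626863935
1107 X [ 1.86754801  2.48957918 34.61081043 35.13503259] Y [31.09816697 31.36601865 35.69371539 35.83286872] Z 68.82406316784933
((18.54987335205078, 33.539527893066406), (33.77108383178711, 5.036621570587158), 0.409280002117157)
```

View pics/wrist9.png

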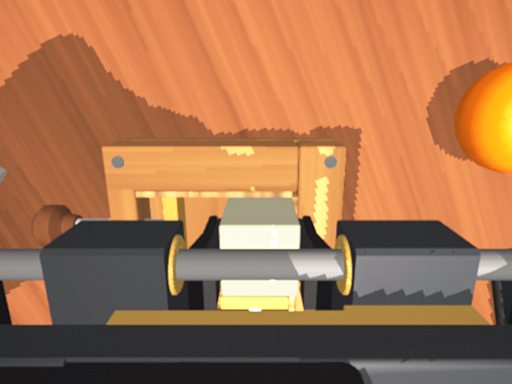

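Call:
jog_arm(
  targets=[
    [0,0,0,-0.03,0,0,2.5],
    [0,0,0,0,0,0,2.5],
    [0,0,0,0,0,0,2.5],
    [0,0,0,0,0,0,2.5],
    [0,0,0,0,0,0,2.5],
    [0,0,0,0,0,0,2.5],
    [0,0,0,0,0,0,2.5],
    [0,0,0,0,0,0,2.5],
  ],
)

```text
time: 20.78
position: [0.6231, 0.1685, 0.0565]
tool_rot: [0.317, 1.557, -0.327]
ft_force: [-14.2, -6.1, 10.5]
grip_width: 0.386
```

```bash
python3 -c "
from h import *
bedst()
s,p,d=snap('side',10);stones('side',p,d,s,zlo=.045)
s,p,d=snap('scene',10);stones('scene',p,d,s,zlo=.045)
bedst()
"
```

```text
t 20.77 bed x,y,z 18.28 16.96 56.53 F bed x,y,z -10.58 -11.3 10.46 tilt 0.67 yaw -23.5 tq [-1.34  3.17  0.07] w 33.6
side [261. 149.] 406 z 0.0707 rect [ 604.5 -157.3] [118.  27.] 72.4
side [290. 146.] 80 z 0.0701 rect [ 536.2 -186.3] [19. 19.] 51.1
side [273. 159.] 207 z 0.0699 rect [ 560.2 -116.6] [58. 21.] 72.8
side [199. 234.] 187 z 0.0731 rect [626.2 180.7] [12. 35.] 64.7
scene [181. 156.] 103 z 0.0712 rect [ 540. -188.] [21. 22.] 84.0
scene [199. 165.] 106 z 0.0708 rect [ 557.  -134.2] [20. 20.] 70.7
scene [167. 171.] 174 z 0.0709 rect [ 593.3 -204.6] [28. 28.] 70.9
scene [210. 171.] 109 z 0.0711 rect [568.2 -99. ] [21. 20.] 78.1
scene [192. 184.] 348 z 0.0707 rect [ 615.7 -133.1] [63. 28.] 71.4
scene [172. 248.] 241 z 0.085 rect [ 789.6 -110.2] [32. 71.] 48.5
t 20.88 bed x,y,z 18.28 16.97 56.51 F bed x,y,z -11.03 -11.62 10.59 tilt 0.68 yaw -23.5 tq [-1.33  3.19  0.05] w 34.0
```

View pics/scene10.png

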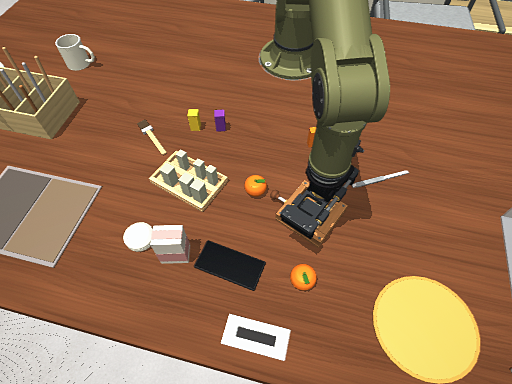

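```bash
python3 -c "
from bench import *
print(close_job())"
```

```text
the job is handed in; nothing more can be done
None
```

I stood the small blank in the narrow row and the middle one in the wide row and let go of both. I handed the job in at about 21 s, with the gripper still holding the large blank pressed into the carving bed's corner.

- **Rack:** all six stones are standing. The tops of the two I placed measured about 70–71 mm above the table, which fits the groove floor (8 mm) plus the 60 mm stone. Both are within about 1 mm of their groove centres in the wrist and scene views. The side camera put the small one about 2–3 mm off, which is within that camera's calibration error.
- **Large blank:** its +x and +y top edges lie at about 35.1 and 35.8 mm in the bed's frame, against jaw faces at 35 mm. The gripper's height puts its underside at about 10.2 mm, on the floor at 10 mm. It is turned about 0.4° from square, and the tool leans about 0.7° from the press.
- **Pressing force:** the wrist force was steady at about 11 N towards each jaw and about 10 N up from the floor. I can't measure the jaw contact forces directly; part of each reading is friction from the floor and the other jaw. The blank gave only about 0.3 mm in x and 0.2 mm in y over the last few millimetres of push, which supports contact on both jaws.
- **Other objects:** in the last scene picture nothing else on the table looks moved. I checked this by eye and did not measure it.

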